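# Slide a circuit module along the jig's rail into its corner pocket

## Robot

A 6-joint arm with a two-finger parallel gripper is mounted at the origin on the work surface. World frame = base frame: x ahead of the robot, y to its left, z up, the work surface at z = 0. Lengths are in m, angles in rad, forces in N, time in s.
With the tool pointing down it reaches from about 0.375 to 0.975 m from the base axis. Payload 3.8 kg.
Tool frame: the origin (TCP) lies midway between the tips of the shut fingers; the grasp point (between the pads) lies 19 mm behind it; z points along the fingers, y is the line along which they close (so a half turn about z gives the same grasp; the last joint's range is limited). The gripper opens to 88 mm and grips with 3 to 60 N. Pads are 18 mm wide; open, the fingers measure 123 mm over their backs; the gripper's body (75 mm by 187 mm) begins 45 mm behind the grasp point.
Start: joints at [-1.214, 0.264, 1.604, -0, 1.274, -0.037], TCP at [0.259, -0.623, 0.239] pointing down, gripper open.
Joint ranges: [-2.63, 2.63], [-0.94, 2.18], [0.31, 2.57], [-1.31, 4.45], [0, 2.66], [-2.55, 2.55]. Speed limits (rad/s): [2.57, 2.57, 3.14, 3.14, 3.14, 3.14].

## Interface

Orientations are given as a rotation vector (axis times angle).
In Python, from cell import manip, inverse_kinematics, cams, order gives the robot as it stands. Calls block until the motion is done:
- manip.move_pose(position, orientation): joint-space move of the TCP to a pose.
- manip.move_linear(position, rate=0.15, rot=None): straight line of the TCP; rot=None keeps the orientation; rate is the mean speed in m/s.
- manip.set_joints(angles): joint-space move.
- manip.set_gripper(opening, force=None): finger opening in m; force is the grip in N (None keeps the last); returns when the fingers have stopped.
- manip.dwell(seconds).
- inverse_kinematics(position, orientation): joint angles nearest the present ones, or None.
- manip.state(): the state.
- cams.capture(name): name is "scene" or "top"; returns a dict with "image" (400x640x3 uint8, blue, green, red), "z_map" (400x640 float32, m along the optical axis (not along the pixel's ray), 0 where there is no reading), "intrinsics" (3x3 intrinsics, pixels), "k1" (the pictures are not rectified: a ray, as slopes to the right and down, at radius r is drawn at 1 + k1 r^2 times it, then the intrinsics apply), "position" and "orientation" of the camera in the world. Camera axes: x right, y down, z forward; pixel columns grow to the right and rows downward; lengths in m; the calibration is good to about 2 mm. A picture is of the moment at which its call begins.
A pose or a line that the arm cannot do raises manip.IKError and nothing moves.
- order.close_job(): hands the job in; it is judged then, once.
The state is a dict: "clock": time; "joint_pos": joint angles; "joint_velocities": joint speeds; "tau": joint torques, N m; "tool_pos": TCP position; "tcp_rot": TCP orientation; "contact_force": force on the tool from outside, world axes, zero at the start; "moment": the same for the moment, N m; "gripper_width": finger opening in m; "grasp_force": force on a finger pad.
Only numpy, scipy, OpenCV 4.12 (cv2) and the standard library are available. Lean on these libraries where they do the work, as an engineer would, in place of code of your own. Each camera call takes 0.05 s, during which the arm holds its last target. There are 200 camera calls.

## Task

A loose circuit module lies in the middle of the alignment jig; one end pocket of the jig already holds a module, the other is empty with a pink pad on its floor. Without picking it up, gently push the loose module flat against the jig's long rail, right there in the middle of the jig, then slide it along, always against the rail, into the empty pocket until it sits fully home in the corner, touching the rail and the end stop. Let go and leave everything else where it stands.

Things in the scene. Friction and masses are not known exactly. Their poses are not given: they have to be found in the camera images.
- module: the loose stacked circuit module: green boards with cream spacers, black chip and four small red studs on top; a block 44 mm (its x) by 56 mm (its y) by 22 mm high, about 0.12 kg; origin at the centre of its underside, z up. It slides easily on the jig (friction about 0.3). Its outline is the same turned half round
- jig: fixed alignment jig: tan plate 150 mm (its x) by 370 mm (its y), 10 mm thick; origin at the centre of its underside, on the table. Along its +x side runs an aluminium rail, 14 mm thick, 18 mm high above the plate, inner face at x = +45 mm. At each end an aluminium stop, 18 mm high, spans x = -40 to +45 mm; the stops' inner faces are at y = +165 and -165 mm
- rail (a point): point on the rail's inner face, half-way along it, at the height of the plate's top (10 mm above the table); axes as the jig's: y along the rail, x into the rail. The loose module starts on the -x side of it, within 45 mm of the middle along y
- pad: thin pink pad, 40 x 50 mm, fixed on the floor of the empty pocket (either end of the jig). Origin where the centre of the module's underside lies when fully home: on the plate, 22 mm from the rail, 28 mm from the end stop; axes as the jig's. Each pocket is 48 mm wide, between the rail and a blue lip 12 mm high that runs 40 mm out from the stop; then a 24 mm lead-in flares 10 mm wider
- seated: bystander: the like module already seated in the other pocket; origin at the centre of its underside. A stacked circuit module: green boards with cream spacers, black chip and four small red studs on top; a block 44 mm (its x) by 56 mm (its y) by 22 mm high, about 0.12 kg
- cap: bystander: loose red stepped cap, 20 mm across and 34 mm high, upright on a front corner of the jig's plate; origin at the centre of its underside
- collar: bystander: loose brass collar, 26 mm across and 16 mm high, on the other front corner of the plate; origin at the centre of its underside
- glue: bystander: grey bottle with blue cap, 44 mm across, 130 mm high, on the table to the right of the jig; origin at the centre of its underside
- flux: bystander: red bottle with black cap, 42 mm across, 110 mm high, on the table to the left of the jig; origin at the centre of its underside
- driver: bystander: red-handled screwdriver lying on the table to the right, near the robot; origin at its middle, on its underside
There are look-alikes about, which are no part of the job. What is shaped like the module but yellow is not meant.

How it is judged:
On the way:
1. the module lies flat against the rail (gap under 4 mm, within 0.12 rad), still in the middle of the jig (within 80 mm of its middle) (x of module in the frame of rail above -0.026 m and angle between the y axis of module and the y axis of rail, either way round below 0.12 rad and y of module in the frame of rail between -0.08 and 0.08 m), for 0.1 s.
At the end, for the whole second after the job is handed in: the loose module rests on the plate in the corner of the empty pocket: gaps to the rail and to the end stop under 3.5 mm, square to the rail within 0.07 rad, at rest and untouched (x of module in the frame of pad between -0.0035 and 0.003 m and y of module in the frame of pad between -0.0035 and 0.0035 m and angle between the y axis of module and the y axis of rail, either way round below 0.07 rad and height (world z) of module between 0.007 and 0.013 m and linear speed of module below 0.01 m/s and contact force between module and the fingers below 0.1 N).
It fails at once if the loose module is lifted or tipped (over 6 mm off the plate, or over 0.25 rad) or pushed off the plate (height (world z) of module above 0.016 m or angle between module's own z axis and vertical above 0.25 rad or height (world z) of module below 0.004 m).
It fails at once if the module goes along the jig towards a pocket (over 85 mm from the middle) while over 8 mm off the rail (x of module in the frame of rail below -0.03 m and (y of module in the frame of rail above 0.085 m or y of module in the frame of rail below -0.085 m)).
It fails at once if the module is squeezed or jammed (over 35 N from the fingers) (contact force between module and the fingers above 35 N).
It fails at once if a bystander is disturbed (the seated module moved over 6 mm, the cap or collar over 15 mm, a bottle or the screwdriver over 20 mm) (distance of seated from where it was at the start of the episode above 0.006 m or distance of any of cap, collar from where it was at the start of the episode above 0.015 m or distance of any of glue, flux, driver from where it was at the start of the episode above 0.02 m).
It also fails if it takes over 48 s, if anything falls off the work surface, if the arm or the gripper's body presses on something with over 40 N, if the wrist force passes 120 N, or if a joint passes its speed limit or range.

## Working session

There is one attempt and no reset: what is moved stays moved. The work goes in short steps, each a Python script; the robot and the scene stay as the last script left them, time stands still between calls to the robot, and variables do not carry over. Pictures are saved under pics/ and viewed, at most 10 in all, crops included, and the job is handed in when it is done.

```bash
ls; mkdir -p pics
python3 - <<'E'
from cell import manip,cams
import cv2,numpy as np
for n in("scene","top"):
    c=cams.capture(n); cv2.imwrite(f"pics/{n}0.png",c["image"]); np.save(f"pics/{n}0.npy",c,allow_pickle=True)
    print(n,c["intrinsics"],c["k1"],c["position"],c["orientation"])
s=manip.state();print(s)
E
```

```text
pics
scene [[491.18899325   0.         322.39292093]
 [  0.         491.18899325 197.6947688 ]
 [  0.           0.           1.        ]] -0.05491765758367065 [1.01832811 0.75040797 0.88931253] [-0.76852608 -2.56568885  1.1095219 ]
top [[373.83208453   0.         322.04449669]
 [  0.         373.83208453 201.64552943]
 [  0.           0.           1.        ]] -0.03449886389126418 [ 0.42862554 -0.00318993  1.00743724] [-2.16329591  2.22646187 -0.05605712]
{'clock': 0.1, 'joint_pos': array([-1.21390702e+00,  2.64747392e-01,  1.60521315e+00, -1.18155613e-05,
        1.27373359e+00, -3.68998477e-02]), 'joint_velocities': array([-0.00087988, -0.00111436, -0.00443311, -0.00230837,  0.00093995,
       -0.00014692]), 'tau': array([ 4.43546060e-04, -5.03617644e+01, -3.58071470e+01,  7.30777206e-02,
        2.32947461e-02, -6.71515750e-05]), 'tool_pos': array([ 0.25876062, -0.62273499,  0.23747876]), 'tcp_rot': array([-3.07885943e+00, -6.14173442e-01,  5.43047085e-04]), 'contact_force': array([ 0.24300409, -0.56423363,  0.27202354]), 'moment': array([-0.03271965,  0.00789955,  0.00361566]), 'grasp_force': 0.0, 'gripper_width': 0.08807469680538926}
```

View pics/top0.png

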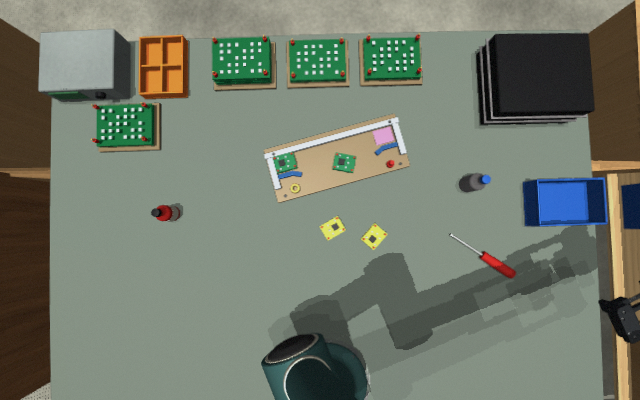

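View pics/scene0.png

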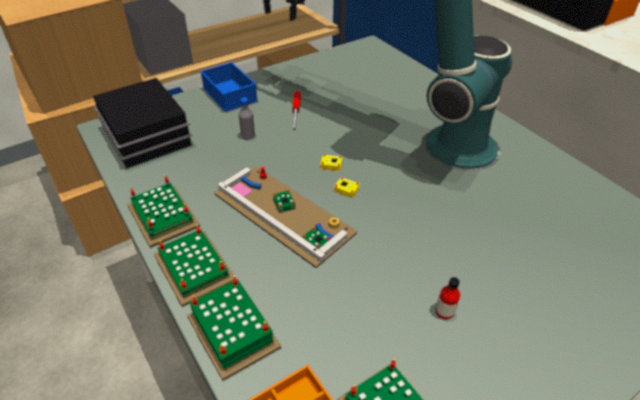

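The top view shows the jig at about (265–410, 118–200). The rail is on its far side, the empty pocket with the pink pad is at right (384,135), and a module is already seated at left (286,162). The candidates are:
- Green block (344,162): loose in the middle of the jig, so this is the module.
- Green block (286,162): seated in the left pocket, so a bystander.
- Yellow blocks (332,228) and (374,236): look-alikes.
- Large green boards at the back: not meant.

I'll confirm this in enlarged crops.

Run:
```python
import cv2,numpy as np
a=cv2.imread("pics/top0.png")[110:210,258:418];cv2.imwrite("pics/t_crop.png",cv2.resize(a,None,fx=5,fy=5,interpolation=cv2.INTER_CUBIC))
a=cv2.imread("pics/scene0.png")[160:270,210:362];cv2.imwrite("pics/s_crop.png",cv2.resize(a,None,fx=5,fy=5,interpolation=cv2.INTER_CUBIC))
```

```text
(no output)
```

View pics/t_crop.png

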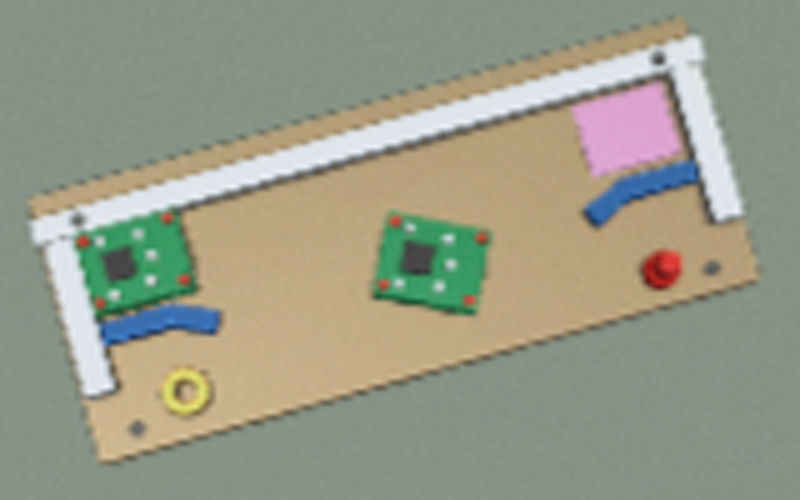

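View pics/s_crop.png

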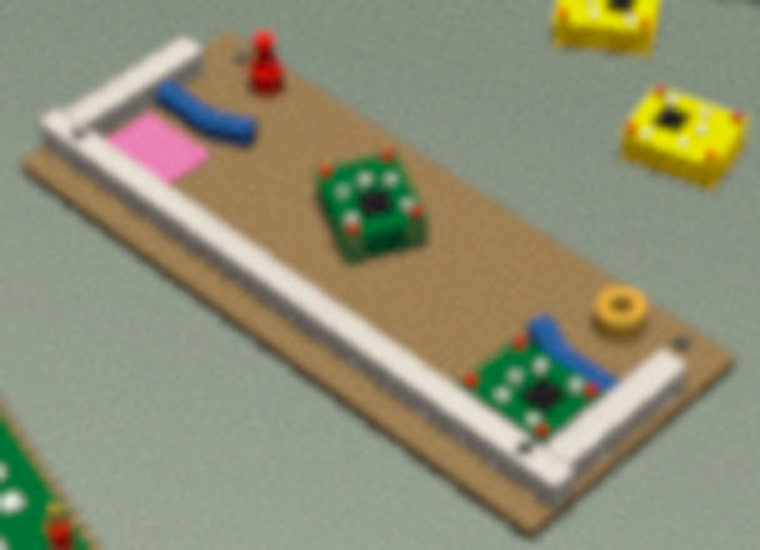

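The crops confirm it: the loose green module is in the middle with stud corners in the top crop at (395,221), (482,239), (470,299), (383,285). The empty pocket with the pink pad is at the right (world −y), with the cap beside it. The seated module and the collar are at the left end. Next I triangulate from both views.

```bash
cat > h.py <<'E'
import numpy as np,cv2
from scipy.spatial.transform import Rotation as R
def ray(c,p):
    K=c["intrinsics"];d=np.array([c["k1"],0,0,0,0.])
    q=cv2.undistortPoints(np.array([[p]],float),K,d)[0,0]
    return np.array(c["position"]),R.from_rotvec(c["orientation"]).apply([*q,1])
def onz(c,p,z):
    o,v=ray(c,p);return o+v*(z-o[2])/v[2]
def tri(a,p,b,q):
    (o1,v1),(o2,v2)=ray(a,p),ray(b,q)
    t=np.linalg.lstsq(np.c_[v1,-v2],o2-o1,rcond=None)[0]
    x,y=o1+t[0]*v1,o2+t[1]*v2
    return (x+y)/2,np.linalg.norm(x-y)
def fit(mod,pts):  # 2D rigid fit -> origin, yaw
    m,p=np.array(mod)[:,:2],np.array(pts)[:,:2];a,b=m-m.mean(0),p-p.mean(0)
    t=np.arctan2((a[:,0]*b[:,1]-a[:,1]*b[:,0]).sum(),(a*b).sum())
    M=np.array([[np.cos(t),-np.sin(t)],[np.sin(t),np.cos(t)]])
    o=p.mean(0)-M@m.mean(0);return o,t,p-(m@M.T+o)
E
python3 - <<'E'
from h import *
np.set_printoptions(precision=4,suppress=True)
T=np.load("pics/top0.npy",allow_pickle=True).item();S=np.load("pics/scene0.npy",allow_pickle=True).item()
f=lambda u,o:[(u[0]+.5)/5-.5+o[0],(u[1]+.5)/5-.5+o[1]]
t=lambda u:f(u,(258,110)); s=lambda u:f(u,(210,160))
mod=[(.075,-.185),(-.075,-.185),(-.075,.185),(.075,.185)]
tc=[(683,18),(757,280),(103,462),(30,203)];sc=[(25,168),(230,35),(733,360),(530,535)]
print("tri jig",*[tri(T,t(a),S,s(b)) for a,b in zip(tc,sc)],sep="\n")
for n,c,P in(("top",T,[t(a) for a in tc]),("scene",S,[s(a) for a in sc])):
    print(n,*fit(mod,[onz(c,p,.01) for p in P]))
ts=[(395,221),(482,239),(470,299),(383,285)];ss=[(416,212),(352,228),(325,170),(390,155)]
pp=[tri(T,t(a),S,s(b)) for a,b in zip(ts,ss)]
print("studs",*pp,sep="\n");P=np.array([p[0] for p in pp]);
for Q in(P,[onz(T,t(a),.033) for a in ts],[onz(S,s(a),.033) for a in ss]):
    Q=np.array(Q);v=Q[0]+Q[3]-Q[1]-Q[2];print("module",Q.mean(0),"yaw of y axis",np.arctan2(-v[0],v[1]))
print("cap",onz(T,t((660,270)),.02),tri(T,t((668,258)),S,s((264,38))))
print("lip ends",[onz(T,t(a),.022) for a in((597,215),(620,185),(697,170))])
E
```

```text
tri jig
(array([ 0.7152, -0.2065,  0.0031]), np.float64(0.0032441290249622273))
(array([ 0.5711, -0.2412,  0.006 ]), np.float64(0.00029063876611246114))
(array([0.4822, 0.1146, 0.0055]), np.float64(0.0012041994865944776))
(array([0.6246, 0.151 , 0.0035]), np.float64(0.00016783894643444445))
top [ 0.5977 -0.0456] 0.24639999619000436 [[-0.001   0.0007]
 [ 0.0003  0.0032]
 [ 0.0026 -0.0018]
 [-0.0019 -0.0021]]
scene [ 0.6004 -0.0402] 0.24824786983078564 [[-0.0021  0.0035]
 [ 0.0001  0.0012]
 [ 0.0022 -0.0026]
 [-0.0002 -0.0021]]
studs
(array([ 0.5892, -0.0353,  0.0456]), np.float64(0.030580438517445536))
(array([ 0.5919, -0.0884, -0.0084]), np.float64(0.01952976687884863))
(array([ 0.5759, -0.0934,  0.0159]), np.float64(0.02973054467010178))
(array([ 0.5723, -0.0418,  0.0652]), np.float64(0.017007212296434673))
module [ 0.5823 -0.0647  0.0296] yaw of y axis 0.06099837896243649
module [ 0.5819 -0.0644  0.033 ] yaw of y axis -0.21187462265906004
module [ 0.5835 -0.061   0.033 ] yaw of y axis 1.340267545942718
cap [ 0.5757 -0.1862  0.02  ] (array([ 0.5775, -0.1854,  0.0455]), np.float64(0.0015279334074803075))
lip ends [array([ 0.6058, -0.1534,  0.022 ]), array([ 0.6216, -0.1663,  0.022 ]), array([ 0.6286, -0.2077,  0.022 ])]
```

```bash
cat >> h.py <<'E'
O=np.array([.599,-.043]);YAW=.247
def W(x,y,z): c,s=np.cos(YAW),np.sin(YAW); return np.array([O[0]+c*x-s*y,O[1]+s*x+c*y,z])
def J(p): c,s=np.cos(YAW),np.sin(YAW); d=np.array(p)[:2]-O; return np.array([c*d[0]+s*d[1],-s*d[0]+c*d[1]])
def down(a): # tool z down, tool y at angle YAW+a+90deg (a=0: along jig y)
    return (R.from_euler("z",YAW+a)*R.from_euler("x",np.pi)).as_rotvec()
def push(manip,a,b,z,step,thr,rate,f0):
    "from jig xy a to b in steps until the opposing force passes thr"
    a,b=np.array(a,float),np.array(b,float);n=int(np.ceil(np.linalg.norm(b-a)/step));u=(W(*b,0)-W(*a,0))[:2];u/=np.linalg.norm(u)
    log=[]
    for k in range(1,n+1):
        p=a+(b-a)*k/n;manip.move_linear(W(*p,z),rate=rate)
        f=-(manip.state()["contact_force"]-f0)[:2]@u;log.append((p*1e3).round(1).tolist()+[round(float(f),2)])
        if f>thr:break
    return p,log
E
python3 - <<'E'
from h import *
from cell import manip,inverse_kinematics
print(J([.5825,-.0628]))
for a in(0,np.pi,np.pi/2,-np.pi/2):print(a,inverse_kinematics(W(-.069,-.018,.1),down(a)),inverse_kinematics(W(.02,-.1,.015),down(a)))
E
```

```text
[-0.02084025 -0.01516489]
0 [-1.89096082e-01  1.43426827e-01  2.02183408e+00 -4.44089210e-16
  9.76331750e-01  1.13470024e+00] [-2.45024159e-01  4.41729018e-01  1.81424431e+00 -4.44089210e-16
  8.85619327e-01  1.07877217e+00]
3.141592653589793 [-0.18909608  0.14342683  2.02183408  0.          0.97633175 -2.00689241] [-0.24502416  0.44172902  1.81424431  0.          0.88561933 -2.06282049]
1.5707963267948966 [-1.89096082e-01  1.43426827e-01  2.02183408e+00 -4.44089210e-16
  9.76331750e-01 -4.36096082e-01] [-2.45024159e-01  4.41729018e-01  1.81424431e+00 -4.44089210e-16
  8.85619327e-01 -4.92024159e-01]
-1.5707963267948966 None None
```

Run:
```python
from h import *
from cell import manip
manip.move_pose(W(-.069,-.018,.2),down(0)); manip.set_gripper(0.0,10)
manip.move_linear(W(-.069,-.018,.06),rate=.2);manip.move_linear(W(-.069,-.018,.015),rate=.08)
manip.dwell(.3);s=manip.state();print(s["clock"],s["tool_pos"],J(s["tool_pos"]),s["gripper_width"],s["contact_force"])
f0=s["contact_force"]
p,l=push(manip,(-.069,-.018),(-.020,-.018),.015,.005,5,.05,f0);print(l)
if l[-1][2]<=5:
    p,l=push(manip,p,(-.001,-.018),.015,.001,3.5,.03,f0);print(l)
s=manip.state();print(s["clock"],J(s["tool_pos"]),s["contact_force"]-f0)
```

```text
5.45 [ 0.53695614 -0.0774069   0.01552971] [-0.0685732  -0.01819318] 2.3285528060933635e-05 [-0.90109599  0.62556443 -1.02735368]
[[-64.1, -18.0, -0.66], [-59.2, -18.0, -0.51], [-54.3, -18.0, -1.0], [-49.4, -18.0, -0.76], [-44.5, -18.0, -1.11], [-39.6, -18.0, -0.5], [-34.7, -18.0, -0.27], [-29.8, -18.0, -1.01], [-24.9, -18.0, -0.92], [-20.0, -18.0, -0.49]]
[[-19.1, -18.0, -1.1], [-18.1, -18.0, -0.65], [-17.2, -18.0, -0.54], [-16.2, -18.0, -0.83], [-15.3, -18.0, -1.61], [-14.3, -18.0, -0.81], [-13.4, -18.0, -0.28], [-12.4, -18.0, -0.88], [-11.5, -18.0, -0.82], [-10.5, -18.0, 0.05], [-9.6, -18.0, 2.3], [-8.6, -18.0, 4.93]]
10.95 [-0.01034865 -0.01783977] [-4.37326759 -2.81701266  3.31915252]
```

Run:
```python
from h import *
from cell import manip,cams
manip.move_linear(W(-.03,-.018,.015),rate=.08);manip.move_linear(W(-.10,-.018,.15),rate=.25)
im=[]
for n,(x,y,w,h) in(("top",(258,110,160,100)),("scene",(210,160,160,100))):
    c=cams.capture(n);np.save(f"pics/{n}1.npy",c,allow_pickle=True)
    im.append(cv2.resize(c["image"][y:y+h,x:x+w],None,fx=5,fy=5,interpolation=cv2.INTER_CUBIC)[:, :][50:350])
cv2.imwrite("pics/b1.png",np.vstack(im));print(manip.state()["clock"])
```

```text
12.225
```

View pics/b1.png

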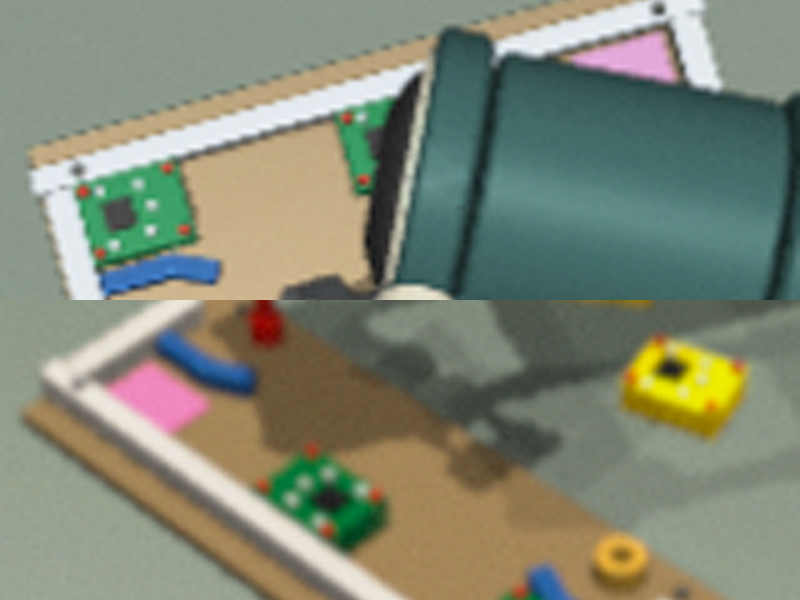

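The scene view shows the module flat on the rail at the middle of the jig. In the top half, its left studs at (347,118) and (362,181) run parallel to the seated module's. Now I push its +y face along the rail.

Run:
```python
from h import *
from cell import manip
c=np.load("pics/top1.npy",allow_pickle=True).item()
g=lambda u,v:J(onz(c,[(u+.5)/5-.5+258,(v+50.5)/5-.5+110],.033))
a,b,s1,s2=g(347,118),g(362,181),g(83,191),g(100,253);print(a,b,s1,s2)
y=.137+((a+b)-(s1+s2))[1]/2;print("module y",y)
y0=y+.028+.009+.014
manip.move_linear(W(-.06,y0,.12),rate=.25,rot=down(np.pi/2))
manip.move_linear(W(.019,y0,.06),rate=.2)
manip.move_linear(W(.019,y0,.015),rate=.08)
manip.dwell(.3);s=manip.state();f0=s["contact_force"];print(s["clock"],J(s["tool_pos"]),s["tool_pos"][2],y0)
p,l=push(manip,(.019,y0),(.0205,-.088),.015,.006,5,.06,f0);print(l)
if l[-1][2]<=5:
    p,l=push(manip,p,(.0205,-.108),.015,.001,3.5,.03,f0);print(l)
s=manip.state();print(s["clock"],J(s["tool_pos"]),s["contact_force"]-f0)
```

```text
[0.03791871 0.01317767] [0.00356653 0.0147323 ] [0.03849684 0.15730405] [0.00442405 0.15740739]
module y -0.00640073522387119
15.6083 [0.01945655 0.044482  ] 0.015552916353004997 0.04459926477612881
[[19.1, 38.8, -0.18], [19.1, 33.1, -0.7], [19.2, 27.3, -0.96], [19.3, 21.5, -0.72], [19.3, 15.8, -0.28], [19.4, 10.0, -1.26], [19.5, 4.2, -0.3], [19.5, -1.5, -1.12], [19.6, -7.3, -0.8], [19.7, -13.1, 0.1], [19.7, -18.8, -0.94], [19.8, -24.6, 0.11], [19.8, -30.3, -2.03], [19.9, -36.1, -0.71], [20.0, -41.9, -0.96], [20.0, -47.6, -0.89], [20.1, -53.4, -0.11], [20.2, -59.2, 0.36], [20.2, -64.9, -0.29], [20.3, -70.7, -0.67], [20.4, -76.5, -0.89], [20.4, -82.2, -1.51], [20.5, -88.0, -1.26]]
[[20.5, -89.0, -1.6], [20.5, -89.9, 0.12], [20.5, -90.9, 0.49], [20.5, -91.8, -1.37], [20.5, -92.8, -0.26], [20.5, -93.7, 0.06], [20.5, -94.7, -0.4], [20.5, -95.6, 0.18], [20.5, -96.6, -1.2], [20.5, -97.5, -1.04], [20.5, -98.5, -1.41], [20.5, -99.4, -0.39], [20.5, -100.4, 1.9], [20.5, -101.3, 5.47]]
24.8583 [ 0.02053143 -0.10000353] [-0.72073346  5.46384228  2.27335904]
```

Firm contact came at y ≈ −100 mm, exactly where the end stop is expected. I back off, clear the view and check.

Run:
```python
from h import *
from cell import manip,cams
manip.move_linear(W(.0205,-.07,.015),rate=.08);manip.move_linear(W(.0,.0,.15),rate=.25)
manip.move_linear(W(-.09,.12,.2),rate=.3)
im=[]
for n,(x,y) in(("top",(358,110)),("scene",(208,165))):
    c=cams.capture(n);np.save(f"pics/{n}2.npy",c,allow_pickle=True)
    im.append(cv2.resize(c["image"][y:y+60,x:x+60],None,fx=6.6,fy=6.6,interpolation=cv2.INTER_CUBIC))
cv2.imwrite("pics/b2.png",np.hstack(im));print(manip.state()["clock"])
```

```text
26.9417
```

View pics/b2.png

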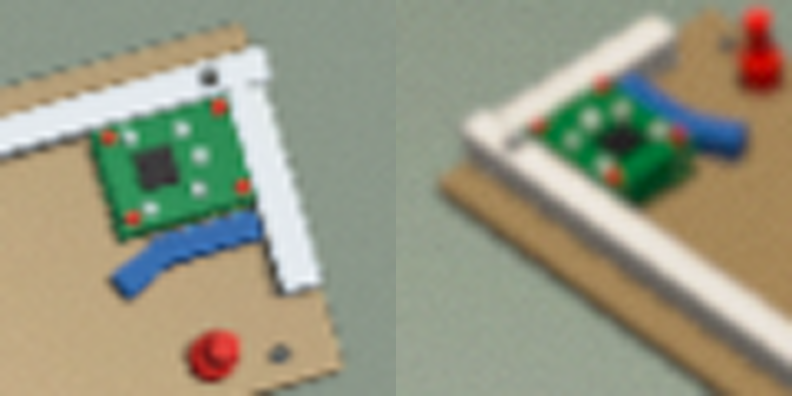

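The module sits in the corner, its studs at (108,138), (219,107), (242,187), (132,218) in the left half. It meets the rail and the end stop, and the cap is undisturbed. I'll check it numerically against the seated module, then hand in.

Run:
```python
from h import *
from cell import order
c=np.load("pics/top2.npy",allow_pickle=True).item()
q=np.array([J(onz(c,[(u+.5)/6.6-.5+358,(v+.5)/6.6-.5+110],.033)) for u,v in((108,138),(219,107),(242,187),(132,218))])
m=q.mean(0);v=q[0]+q[3]-q[1]-q[2];ang=np.arctan2(-v[0],v[1]);print(q,m,ang)
# seated: stud x mean .0214, outer studs y .1573 -> outer-to-outer separation should be 2*(.137+stud offset)
off=(q[0]+q[3]-q[1]-q[2])[1]/4;print("y from seated", (q[1]+q[2])[1]/2+off, "seated y",.15735-off,"stud off",off)
if abs(m[0]-.0214)<.003 and abs(ang)<.06 and abs((.15735-off)-m[1]-.274)<.004: print(order.close_job())
```

```text
[[ 0.0369065  -0.1153886 ]
 [ 0.03694761 -0.16179731]
 [ 0.00333819 -0.1614657 ]
 [ 0.00323198 -0.11553516]] [ 0.02010607 -0.1385467 ] 0.0015953761757370088
y from seated -0.13854669593240682 seated y 0.13426518829912154 stud off 0.023084811700878435
the job is handed in; nothing more can be done
None
```

The module was pushed flat against the rail in mid-jig, slid along it into the empty pocket and left in the corner, square and within about 1–2 mm of home by camera, and the job is handed in (result not reported back).

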